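# Clamp a cheese wheel in the coring stand

## Task

Get the small cheese wheel ready for coring: slide it along the white plate of the stand until it is pressed lightly home against both blue stop posts, then push the clamp's red lever down until it goes past its over-centre point and the rubber foot stays locked down on the cheese by itself. Go gently: do not dent the rind, tip the wheel or force the lever hard against its stop, and leave the other things where they are.

Things in the scene. Friction and masses are not known exactly. Their poses are not given: they have to be found in the camera images.
- stand: Coring stand, fixed on the table: white plastic plate 18 mm thick, x -180 to +90, y -90 to +185 mm about the origin, which lies at table height under where the cheese belongs (stop bar mid-way). x points from the cheese to the stop posts, y from the cheese to the clamp. Steel clamp bracket at x -20 to 44, y 62 to 171 mm.
- home (a point): Where the cheese's centre is when it touches both stop posts, 45.5 mm above the table. Axes as the stand's. The rigid blue posts (16 mm diameter, tops 41 mm above the plate, axes at x +46, y -36 and +36 mm from here) sit on a stop bar that is bolted tight at a different place along the stand's x each time.
- cheese: Small hard cheese wheel, yellow ridged top, 100 mm diameter, 55 mm high, about 0.45 kg (varies), standing flat and loose on the plate 45 to 90 mm before its home (and from 10 mm towards the clamp to 35 mm away from it sideways), so it can only be pushed. Origin at the centre of its underside (18 mm above the table). Friction on the plate about 3 to 8 N. More than 40 N from the robot dents the rind.
- pivot (a point): Axis of the clamp's lever, parallel to the stand's x, 100 mm above the table, at the stand's x 12, y 143 mm. The lever points to +y from here, the clamp's arm to -y.
- lever_grip (a point): Middle of the clamp lever's red grip, 90 mm from the pivot axis. The grip is a bar 24 mm wide (along the stand's x), 16 mm thick, spanning 60 to 125 mm from the axis. Open, the lever points up and to +y, 0.88 to 1.12 rad above level; it swings down 1.1 rad in the stand's y-z plane to a rigid stop (bolted to its hub at a different angle each time: locked it lies 0.02 above to 0.22 rad below level).
- foot: Black rubber foot, a dome of 26 mm diameter on a sprung spindle at the end of the clamp's steel arm, 80 mm from the arm's own axis. The arm is linked to the lever: open it stands up well above the cheese; locked the foot presses the cheese's top with 22 to 35 N, at the stand's x 12, y 0 mm. Origin on the spindle's axis.
- clamp_tip (a point): Lowest point of the rubber foot's dome.
- lever: The lever: origin on the pivot axis, y axis along it. Force across it at the grip: 1 to 4 N at first (return spring); over the last 0.4 rad it rises to a peak of 10 to 17 N (differs each time), falls to nothing near the over-centre point 0.1 rad before the stop; then the lever snaps to the stop by itself and stays. Let go earlier, it springs open. More than 45 N on it is too much.
- stop_bar: The stop bar with the two blue posts. Origin on the plate's top, straight under home.
- spare_cheese: A bystander cheese wheel, 110 mm diameter, 60 mm high, on the table. Origin at the centre of its underside.
- trier: A bystander cheese trier with dark wooden T-handle, 150 mm long, lying on the table. Origin at its middle underside.
- sample_cup: A bystander white plastic cup, 60 mm diameter and high, standing on the table. Origin at the centre of its underside.

How it is judged:
By the outcome, as a careful person would: the job done as asked, in the order asked, and still so for the second after the job is handed in, with the robot touching nothing.
It also fails if it takes over 67 s, if anything falls off the work surface, if the arm or the gripper's body presses on something with over 40 N, if the wrist force passes 120 N, or if a joint passes its speed limit or range.

## Robot

A 6-joint arm with a two-finger parallel gripper is mounted at the origin on the work surface. World frame = base frame: x ahead of the robot, y to its left, z up, the work surface at z = 0. Lengths are in m, angles in degrees, forces in N, time in s.
With the tool pointing down it reaches from about 0.275 to 0.775 m from the base axis. Payload 14.6 kg.
Tool frame: the origin (TCP) lies at the very end of the fingers, on their centre line; the grasp point (between the pads) lies 19 mm behind it (arm.grasp_offset is the x of the grasp point in the tool frame, in m); x points along the fingers, y is the direction in which the jaws open and shut, and the axes are right-handed (so a half turn about x gives the same grasp; the last joint's range is limited). The gripper opens to 85 mm and grips with 20 to 120 N. Pads are 22 mm wide; open, the fingers measure 114 mm over their backs; the gripper's body (76 mm by 85 mm) begins 54 mm behind the grasp point. The pads swing forward as they close: fully open they stand 13 mm farther back than shut.
Start: joints at [56.075, 15.075, -2.767, 72.158, 0, 81.102], TCP at [0.222, 0.476, 0.231] pointing down, gripper open.
Joint ranges: [-151.79, 151.79], [-50.71, 97.33], [-67.44, 78.34], [-121.81, 120.89], [-77.56, 73.72], [-180, 180]. Speed limits (degrees/s): [108.29, 108.29, 147.25, 159.86, 180, 180].

## Interface

Orientations are given as a 3x3 rotation matrix whose columns are the frame's x, y, z axes.
In Python, from station import arm, eyes gives the robot as it stands.
- The arm moves only by the shell command python3 -m pendant 'ROWS' [FORCE]. ROWS is a JSON object of lists of equal length, an entry for each row: "xyz": the shift along the tool's x, y, z as a fraction of full scale, a list of three; "delta_rot": the turn, a rotation vector about the tool's x, y, z as a fraction of full scale, a list of three; "jaw": the gripper command: -1 is shut, 1 is fully open, values between are in proportion. A call has 1 to 5 rows; each row is the pose to reach, as a shift and turn from the pose commanded when the call began, along the tool's axes at that moment, turning the shorter way round; what a row does not reach only later rows make up. Full scale, the value 1, is 0.12 m for a shift and 360 degrees for a turn. A row lasts 1/8 s, in which the tool goes at most 62.5 mm and 10.7 degrees, less where a joint would pass 70% of its speed; a pose out of reach is approached as far as the arm can. A call with a number of a shift or a turn outside -1 to 1 is refused whole. A call with a gripper value outside its range is refused whole. The fingers move at their own pace and stop on an object; FORCE is the grip in N (left out, the last holds). Time passes only in rows, so rows that repeat a pose let the fingers close. It gives the time, the measured TCP pose, the force and the opening at its end, in the units of the state.
- arm.get_state(): the state, without advancing time (a new reading comes with each control period).
- eyes.read_camera(name): name is "scene" or "side" or "wrist"; returns the picture (384x512x3 uint8, blue, green, red); there is no depth.
- eyes.calibration(name): a dict with "fov_y" (degrees; the focal length in pixels is half the picture's height over the tangent of half this angle, whatever the lens; pixels are square), "cx", "cy" (the principal point, pixels), "pose" (4x4, takes a point from camera to world coordinates); the wrist camera has in their place "mount" (4x4, takes a point from camera to tool coordinates, whose origin is the TCP and whose axes are the tool frame's). Camera axes: x right, y up, looking along -z (the intrinsics and any distortion apply to the point x, -y, -z); pixel columns grow to the right and rows downward; lengths in m; the calibration is good to about 2 mm. A picture is of the moment at which its call begins: read the wrist's pose just before it. calibration takes no time and is no camera call.
- arm.job_done(): hands the job in, once; it reports no verdict.
The state is a dict: "clock": time; "joint_pos": joint angles; "joint_velocities": joint speeds; "joint_efforts": joint torques, N m; "eef_pos": TCP position; "eef_rot": TCP orientation; "force": force on the tool from outside, world axes, zero at the start; "wrist_torque": the same for the moment, N m; "width": finger opening in m.
Only numpy, scipy, OpenCV 4.12 (cv2) and the standard library are available. Lean on these libraries where they do the work, as an engineer would, in place of code of your own. Each camera call takes 0.05 s, during which the arm holds its last target.

## Working session

There is one attempt and no reset: what is moved stays moved. The work goes in short steps, Python scripts to look and compute and a shell command to move; the robot and the scene stay as the last step left them, time stands still between calls to the robot, and variables do not carry over. Pictures are saved under pics/ and viewed, and the job is handed in when it is done.

```bash
ls; mkdir -p pics; python3 - <<'E'
from station import arm, eyes
import cv2
for n in ["scene","side","wrist"]:
    s=arm.get_state()
    im=eyes.read_camera(n); cv2.imwrite(f"pics/{n}0.png",im)
    c=eyes.calibration(n); print(n,c)
print(s)
E
```

```text
pics
scene {'fov_y': 46.08474318999522, 'cx': 254.81657382021, 'cy': 192.13117060628326, 'pose': array([[-3.00873675e-01, -7.31406065e-01,  6.11980555e-01,
         1.24121359e+00],
       [ 9.53663496e-01, -2.30090792e-01,  1.93866355e-01,
         1.05763484e-01],
       [-9.83937849e-04,  6.41952798e-01,  7.66743527e-01,
         1.00362343e+00],
       [ 0.00000000e+00,  0.00000000e+00,  0.00000000e+00,
         1.00000000e+00]])}
side {'fov_y': 46.295502504135506, 'cx': 251.0433434754411, 'cy': 194.7499902507465, 'pose': array([[ 0.89102859,  0.2611969 , -0.3712738 ,  0.14321254],
       [-0.4533426 ,  0.46980884, -0.75746957, -0.87398389],
       [-0.02342099,  0.84324127,  0.53702479,  0.66724058],
       [ 0.        ,  0.        ,  0.        ,  1.        ]])}
wrist {'fov_y': 64.1874964040077, 'cx': 258.2948552082768, 'cy': 193.04193964026945, 'mount': array([[ 5.18955796e-04,  2.88000340e-01, -9.57630166e-01,
        -1.41465901e-01],
       [ 9.99999859e-01, -3.96419752e-05,  5.29994603e-04,
        -5.10059871e-04],
       [ 1.14676275e-04, -9.57630306e-01, -2.88000320e-01,
[... 208 characters left out ...]
583e+01,
       -1.08599954e-03,  8.11008035e+01]), 'joint_velocities': array([ 0.06881109, -0.08092585,  0.02990393, -0.00982659, -0.04907303,
        0.04840984]), 'joint_efforts': array([ 2.68985903e-03, -6.38577032e+01,  3.85064435e+01,  1.00360980e-02,
       -1.34154229e-04, -4.36243408e-05]), 'eef_pos': array([0.22197737, 0.47550384, 0.2308811 ]), 'eef_rot': array([[-5.04772662e-04,  4.23030277e-01,  9.06115406e-01],
       [-7.84427477e-04,  9.06115076e-01, -4.23030560e-01],
       [-9.99999565e-01, -9.24316084e-04, -1.25545546e-04]]), 'force': array([-0.10427813,  0.04923758,  0.01349781]), 'wrist_torque': array([-0.04846919, -0.05520825, -0.00951989]), 'width': 0.08544632933098112}
```

View pics/scene0.png

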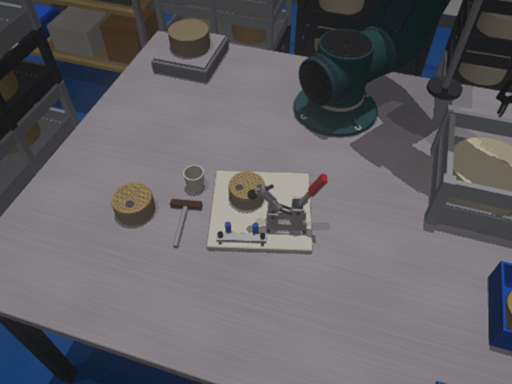

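View pics/side0.png

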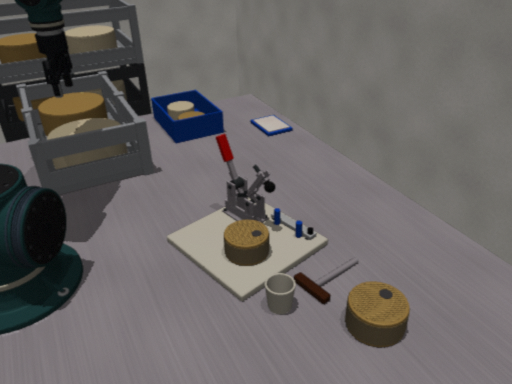

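View pics/wrist0.png

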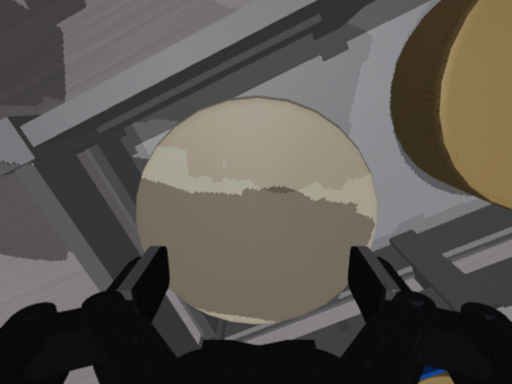

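The scene view shows the stand at about pixel (262,210): cheese (247,188), posts (228,228) and (255,228), red lever (318,186). The cup, trier and spare cheese lie to the left. I'll enlarge both views to pick points.

```bash
cat > h.py <<'E'
from station import arm, eyes
import numpy as np, cv2
def cam(n,state=None):
    c=eyes.calibration(n); f=192/np.tan(np.radians(c['fov_y']/2))
    if 'pose' in c: P=c['pose']
    else:
        T=np.eye(4);T[:3,:3]=state['eef_rot'];T[:3,3]=state['eef_pos'];P=T@c['mount']
    return f,c['cx'],c['cy'],P
def ray(C,u,v):
    f,cx,cy,P=C; d=P[:3,:3]@np.array([(u-cx)/f,-(v-cy)/f,-1]); return P[:3,3],d
def onz(C,u,v,z):
    o,d=ray(C,u,v); return o+d*(z-o[2])/d[2]
def proj(C,p):
    f,cx,cy,P=C; q=P[:3,:3].T@(np.asarray(p)-P[:3,3]); return np.array([cx+f*q[0]/-q[2],cy-f*q[1]/-q[2]])
def tri(C1,a,C2,b):
    o1,d1=ray(C1,*a);o2,d2=ray(C2,*b)
    t=np.linalg.lstsq(np.c_[d1,-d2],o2-o1,rcond=None)[0]
    p,q=o1+d1*t[0],o2+d2*t[1]; return (p+q)/2,np.linalg.norm(p-q)
E
python3 - <<'E'
import cv2
a=cv2.imread('pics/scene0.png')[160:260,195:335]; cv2.imwrite('pics/scene0z.png',cv2.resize(a,None,fx=5.5,fy=5.5,interpolation=cv2.INTER_CUBIC))
a=cv2.imread('pics/side0.png')[130:300,160:340]; cv2.imwrite('pics/side0z.png',cv2.resize(a,None,fx=3.5,fy=3.5,interpolation=cv2.INTER_CUBIC))
E
```

```text
(no output)
```

View pics/scene0z.png

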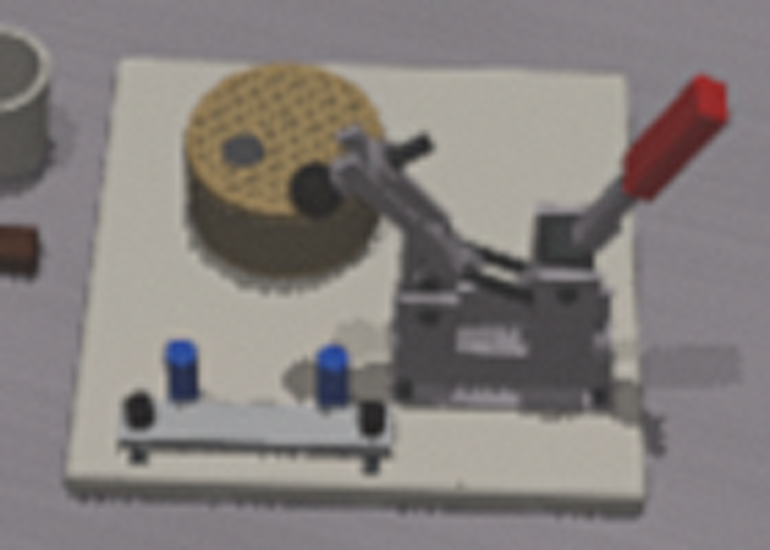

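View pics/side0z.png

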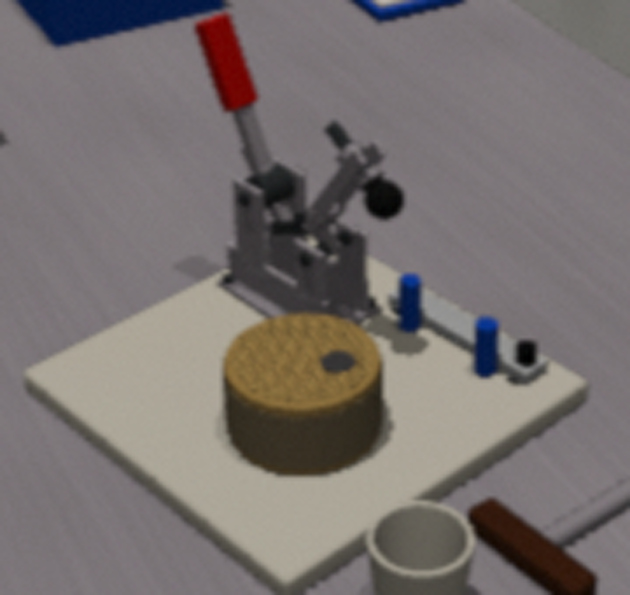

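```bash
cat > m.py <<'E'
from h import *
S=cam('scene');D=cam('side')
sz=lambda x,y:((x+.5)/5.5-.5+195,(y+.5)/5.5-.5+160)
dz=lambda x,y:((x+.5)/3.5-.5+160,(y+.5)/3.5-.5+130)
loc=np.array([[-180,-90],[-180,185],[90,-90],[90,185]])/1e3
ps=[onz(S,*sz(*p),.018)[:2] for p in [(118,60),(625,77),(68,481),(643,499)]]
pd=[onz(D,*dz(*p),.018)[:2] for p in [(285,588),(27,377),(587,385)]]
A=[];b=[]
def fit(L,W):
    L=np.array(L);W=np.array(W);lc=L.mean(0);wc=W.mean(0);l=L-lc;w=W-wc
    th=np.arctan2((l[:,0]*w[:,1]-l[:,1]*w[:,0]).sum(),(l*w).sum());R=np.array([[np.cos(th),-np.sin(th)],[np.sin(th),np.cos(th)]])
    t=wc-R@lc; return th,t,R,(L@R.T+t-W)*1e3
for L,W in((loc,ps),(loc[:3],pd),(np.r_[loc,loc[:3]],ps+pd)):
    th,t,R,r=fit(L,W);print('stand',np.degrees(th),t,'res mm',r.round(1).tolist())
tos=lambda p:(R.T@(np.asarray(p)[:2]-t)*1e3).round(1)
for nm,C,p,z in [('post- s',S,sz(180,350),.059),('post+ s',S,sz(332,355),.059),('post- d',D,dz(487,325),.059),('post+ d',D,dz(410,282),.059),('cheese s',S,sz(285,140),.073),('cheese d',D,dz(303,362),.073)]:
    w=onz(C,*p,z);print(nm,w.round(4),tos(w))
for nm,a,b in [('gripend',(713,100),(215,22)),('griplow',(640,180),(240,105))]:
    w,e=tri(S,sz(*a),D,dz(*b));print(nm,w.round(4),tos(w),'gap',e*1e3)
E
python3 m.py
```

```text
stand 15.20950035320061 [ 0.55926486 -0.14517917] res mm [[-0.0, -0.9], [-2.2, 0.8], [1.5, -2.7], [0.8, 2.8]]
stand 15.320991665667693 [ 0.55255735 -0.15519481] res mm [[0.0, -2.7], [-4.4, 4.7], [4.3, -2.0]]
stand 15.231302900758148 [ 0.55641244 -0.14951798] res mm [[-2.8, -5.3], [-5.1, -3.6], [-1.3, -7.0], [-2.2, -1.6], [3.7, 3.2], [-0.3, 10.7], [8.1, 3.5]]
post- s [ 0.6084 -0.1693  0.059 ] [ 44.9 -32.7]
post+ s [ 0.5897 -0.1004  0.059 ] [45.  38.7]
post- d [ 0.6057 -0.1746  0.059 ] [ 41.  -37.2]
post+ d [ 0.5863 -0.1072  0.059 ] [40. 33.]
cheese s [ 0.4813 -0.159   0.073 ] [-75.   10.6]
cheese d [ 0.4745 -0.1689  0.073 ] [-84.1   2.8]
gripend [0.5168 0.0467 0.2079] [ 13.3 199.8] gap 3.5828252573061747
griplow [0.5222 0.022  0.1528] [ 12.  174.4] gap 1.7047461970624265
```

```bash
python3 -m pendant '{"xyz":[[-0.25,-0.77,0.868],[-0.25,-0.77,0.868],[-0.25,-0.77,0.868]],"delta_rot":[[0,0,0],[0,0,0],[0,0,0]],"jaw":[0.2,0.2,0.2]}'
python3 -m pendant '{"xyz":[[0,-0.77,0.868],[0,-0.77,0.868],[0,-0.77,0.868]],"delta_rot":[[0,0,0],[0,0,0],[0,0,0]],"jaw":[0.2,0.2,0.2]}'
python3 -m pendant '{"xyz":[[0,-0.77,0.868],[0,-0.77,0.868],[0,-0.77,0.868]],"delta_rot":[[0,0,0],[0,0,0],[0,0,0]],"jaw":[0.2,0.2,0.2]}'
```

```text
clock: 0.52
eef_pos: [0.2782, 0.3458, 0.262]
eef_rot: [[0.001, 0.425, 0.905], [0.0, 0.905, -0.425], [-1.0, 0.001, 0.001]]
force: [-0.2, 1.4, -0.2]
width: 0.0514
clock: 0.9
eef_pos: [0.3336, 0.2181, 0.2612]
eef_rot: [[-0.0, 0.426, 0.905], [-0.0, 0.905, -0.426], [-1.0, -0.0, 0.0]]
force: [-0.2, 0.3, 0.7]
width: 0.0515
clock: 1.27
eef_pos: [0.3891, 0.0905, 0.261]
eef_rot: [[-0.0, 0.426, 0.905], [0.0, 0.905, -0.426], [-1.0, -0.0, -0.0]]
force: [-0.6, 0.2, -0.5]
width: 0.0511
```

```bash
python3 -m pendant '{"xyz":[[0,-0.77,0.868],[0,-0.77,0.868],[0,-0.77,0.868]],"delta_rot":[[0,0,0],[0,0,0],[0,0,0]],"jaw":[0.2,0.2,0.2]}'
python3 -m pendant '{"xyz":[[0,-0.77,0.868],[0,-0.77,0.868],[0,-0.77,0.868],[0,-0.77,0.868],[0,-0.77,0.868]],"delta_rot":[[-0.03,0,0],[-0.06,0,0],[-0.09,0,0],[-0.1117,0,0],[-0.1117,0,0]],"jaw":[0.2,0.2,0.2,0.2,0.2]}'
python3 - <<'E'
from h import *
s=arm.get_state(); im=eyes.read_camera('wrist'); np.save('w1.npy',np.c_[s['eef_rot'],s['eef_pos']])
cv2.imwrite('pics/w1.png',im); cv2.imwrite('pics/w1z.png',cv2.resize(im,None,fx=1.5,fy=1.5,interpolation=cv2.INTER_CUBIC))
print(s['clock'],s['eef_pos'],s['eef_rot'],s['joint_pos'])
E
```

```text
clock: 1.65
eef_pos: [0.4445, -0.0369, 0.2607]
eef_rot: [[-0.001, 0.425, 0.905], [0.0, 0.905, -0.425], [-1.0, 0.0, -0.001]]
force: [0.2, 0.2, -0.2]
width: 0.0511
clock: 2.28
eef_pos: [0.499, -0.1618, 0.261]
eef_rot: [[-0.0, -0.262, 0.965], [0.001, 0.965, 0.262], [-1.0, 0.001, -0.0]]
force: [0.1, -0.5, 0.4]
width: 0.0512
2.275 [ 0.49896611 -0.16180768  0.26101865] [[-4.67429919e-04 -2.62267221e-01  9.64995174e-01]
 [ 6.31523692e-04  9.64995010e-01  2.62267483e-01]
 [-9.99999691e-01  7.32008983e-04 -2.85439576e-04]] [-2.68834776e+01  1.46553080e+01  1.25451591e+00  7.66394567e+01
  2.01630920e-02 -4.20881285e+01]
```

View pics/w1z.png

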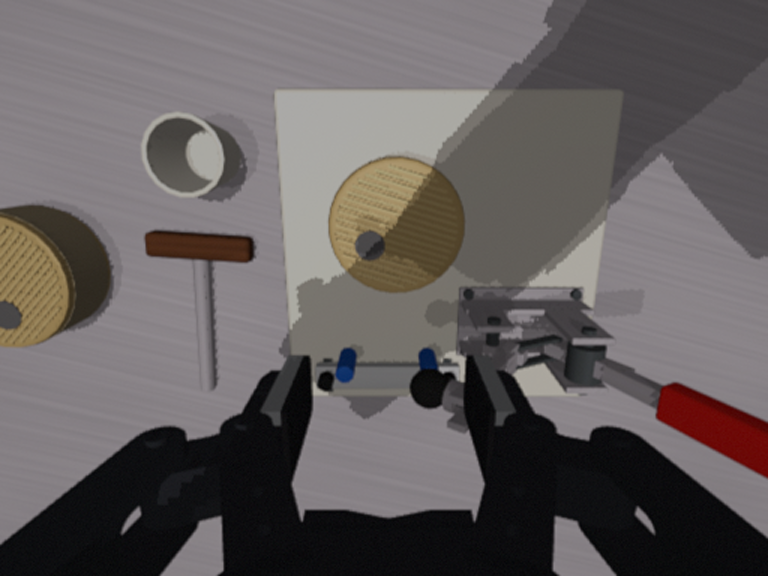

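```bash
cat > m2.py <<'E'
from h import *
M=np.load('w1.npy');W=cam('wrist',dict(eef_rot=M[:,:3],eef_pos=M[:,3]))
S=cam('scene');D=cam('side')
wz=lambda x,y:((x+.5)/1.5-.5,(y+.5)/1.5-.5)
th=np.radians(15.2);R=np.array([[np.cos(th),-np.sin(th)],[np.sin(th),np.cos(th)]])
a=onz(W,*wz(275,90),.018)[:2];b=onz(W,*wz(623,90),.018)[:2]
d=b-a;print('edge len',np.linalg.norm(d)*1e3,'yaw',np.degrees(np.arctan2(-d[0],d[1])))
y=d/np.linalg.norm(d);x=np.array([y[1],-y[0]]);mid=(a+b)/2
o=mid+.180*x-.0475*y;print('origin',o)
tos=lambda p:np.array([(p[:2]-o)@x,(p[:2]-o)@y])*1e3
for nm,p,z in [('cheese',(397,224),.073),('post-top',(344,374),.059),('post-bot',(348,351),.018+.006),('post+bot',(427,350),.024),('plate L edge',(290,355),.018)]:
    w=onz(W,*wz(*p),z);print(nm,w.round(4),tos(w).round(1))
sz=lambda x,y:((x+.5)/5.5-.5+195,(y+.5)/5.5-.5+160)
dz=lambda x,y:((x+.5)/3.5-.5+160,(y+.5)/3.5-.5+130)
for nm,aa,bb,c in [('foot',(317,190),(384,198),(430,388)),]:
    for q in (tri(S,sz(*aa),D,dz(*bb)),tri(S,sz(*aa),W,wz(*c)),tri(D,dz(*bb),W,wz(*c))): print(nm,q[0].round(4),tos(q[0]).round(1),q[1]*1e3)
for p,z in (((397,224),.073),): 
    w=onz(W,*wz(*p),z); print('scene pred',proj(S,w),sz(285,140),'side',proj(D,w),dz(303,362))
E
python3 m2.py
```

```text
edge len 269.15687755568075 yaw 15.206629583011827
origin [ 0.55692971 -0.14599427]
cheese [ 0.4736 -0.1618  0.073 ] [-84.6   6.6]
post-top [ 0.6066 -0.17    0.059 ] [ 41.6 -36.2]
post-bot [ 0.6017 -0.1707  0.024 ] [ 36.8 -35.6]
post+bot [ 0.5823 -0.1026  0.024 ] [35.8 35.2]
plate L edge [ 0.6222 -0.2207  0.018 ] [ 43.4 -89.2]
foot [ 0.5602 -0.1172  0.1395] [10.7 27. ] 1.0347512218486865
foot [ 0.5598 -0.1171  0.1395] [10.3 27.1] 0.47390947657896865
foot [ 0.5604 -0.1173  0.1391] [10.9 26.8] 0.5346343816031046
scene pred [246.31285177 182.77941325] (246.4090909090909, 185.04545454545456) side [244.36868415 231.45349721] (246.21428571428572, 233.07142857142856)
```

The wrist view puts the stand origin at (0.557, -0.146), yaw 15.2°. The cheese is at stand (-84, +7) mm, the posts at x ≈ +41 (so home is x ≈ -4.5), and the foot is 126 mm above the table. Next I'll go behind the cheese and tilt the tips slightly forward.

```bash
python3 -m pendant '{"xyz":[[0,0.055,-0.86],[0,0.055,-0.86],[0.6,0.055,-0.86],[0.9,0.055,-0.86],[0.9,0.055,-0.86]],"delta_rot":[[0,0,0],[0,0,0],[0,0,0],[0,0,0],[0,0,0]],"jaw":[0.2,0.2,0.2,0.2,0.2]}'
python3 -m pendant '{"xyz":[[0.5,0,0],[0.9,0,0],[1,0,0],[1,0,0]],"delta_rot":[[0,-0.0111,0],[0,-0.0111,0],[0,-0.0111,0],[0,-0.0111,0]],"jaw":[0.2,0.2,0.2,0.2]}'
python3 - <<'E'
from h import *
s=arm.get_state(); im=eyes.read_camera('side')
cv2.imwrite('pics/s1z.png',cv2.resize(im[100:310,140:360],None,fx=2.8,fy=2.8,interpolation=cv2.INTER_CUBIC))
print(s['clock'],s['eef_pos'],s['eef_rot'])
E
```

```text
clock: 2.95
eef_pos: [0.3959, -0.1821, 0.1517]
eef_rot: [[-0.004, -0.26, 0.966], [0.003, 0.966, 0.26], [-1.0, 0.004, -0.003]]
force: [0.0, -0.7, 1.0]
width: 0.0511
clock: 3.45
eef_pos: [0.3983, -0.1843, 0.0346]
eef_rot: [[0.068, -0.262, 0.963], [0.018, 0.965, 0.261], [-0.998, -0.001, 0.07]]
force: [-0.0, -0.1, 0.5]
width: 0.0511
3.45 [ 0.39827141 -0.18425945  0.03456363] [[ 6.78233322e-02 -2.61794632e-01  9.62737538e-01]
 [ 1.78076109e-02  9.65123435e-01  2.61188904e-01]
 [-9.97538413e-01 -5.70646392e-04  7.01198242e-02]]
```

View pics/s1z.png

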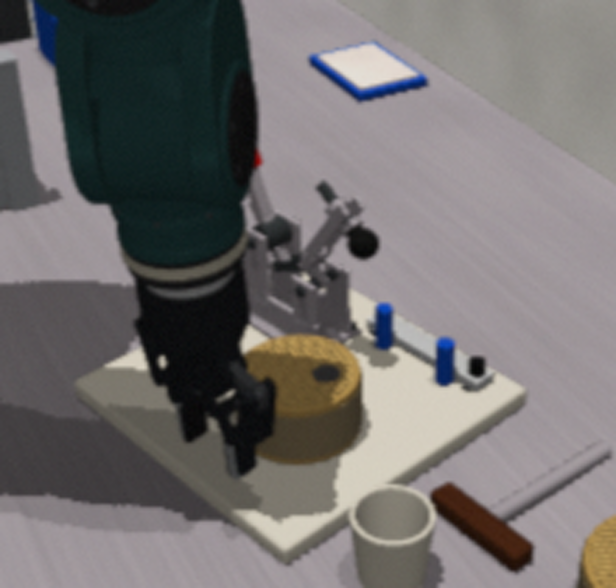

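```bash
python3 -m pendant '{"xyz":[[0.06,0.012,0],[0.064,0.012,0.05],[0.067,0.012,0.1],[0.069,0.012,0.125],[0.071,0.012,0.15]],"delta_rot":[[0,0,0],[0,0,0],[0,0,0],[0,0,0],[0,0,0]],"jaw":[0.2,0.2,0.2,0.2,0.2]}'
python3 -m pendant '{"xyz":[[0.0017,0,0.025],[0.0035,0,0.05],[0.0052,0,0.075],[0.007,0,0.1],[0.0087,0,0.125]],"delta_rot":[[0,0,0],[0,0,0],[0,0,0],[0,0,0],[0,0,0]],"jaw":[0.2,0.2,0.2,0.2,0.2]}'
```

```text
clock: 4.12
eef_pos: [0.415, -0.1776, 0.0261]
eef_rot: [[0.067, -0.262, 0.963], [0.018, 0.965, 0.261], [-0.998, -0.0, 0.07]]
force: [0.2, 0.1, -0.2]
width: 0.051
clock: 4.75
eef_pos: [0.429, -0.1737, 0.0259]
eef_rot: [[0.066, -0.262, 0.963], [0.018, 0.965, 0.261], [-0.998, 0.0, 0.069]]
force: [-3.8, -1.6, 0.8]
width: 0.0513
```

```bash
python3 -m pendant '{"xyz":[[0.0017,-0.003,0.025],[0.004,-0.007,0.055],[0.006,-0.011,0.085],[0.008,-0.015,0.115],[0.010,-0.019,0.145]],"delta_rot":[[0,0,0],[0,0,0],[0,0,0],[0,0,0],[0,0,0]],"jaw":[0.2,0.2,0.2,0.2,0.2]}'
python3 -m pendant '{"xyz":[[0.0017,-0.004,0.03],[0.004,-0.008,0.06],[0.006,-0.012,0.09],[0.008,-0.016,0.12],[0.010,-0.02,0.15]],"delta_rot":[[0,0,0],[0,0,0],[0,0,0],[0,0,0],[0,0,0]],"jaw":[0.2,0.2,0.2,0.2,0.2]}'
python3 - <<'E'
from h import *
s=arm.get_state(); im=eyes.read_camera('side')
cv2.imwrite('pics/s2z.png',cv2.resize(im[100:310,140:360],None,fx=2.8,fy=2.8,interpolation=cv2.INTER_CUBIC))
print(s['clock'],s['eef_pos'],s['force'])
E
```

```text
clock: 5.38
eef_pos: [0.447, -0.1713, 0.026]
eef_rot: [[0.067, -0.262, 0.963], [0.018, 0.965, 0.261], [-0.998, 0.0, 0.07]]
force: [-3.1, -0.0, -0.4]
width: 0.0511
clock: 6.0
eef_pos: [0.465, -0.1689, 0.0261]
eef_rot: [[0.067, -0.262, 0.963], [0.018, 0.965, 0.261], [-0.998, 0.0, 0.07]]
force: [-2.4, -0.5, 0.1]
width: 0.0511
6.0 [ 0.46498149 -0.16890499  0.02611009] [-2.37386638 -0.45501244  0.05852433]
```

View pics/s2z.png

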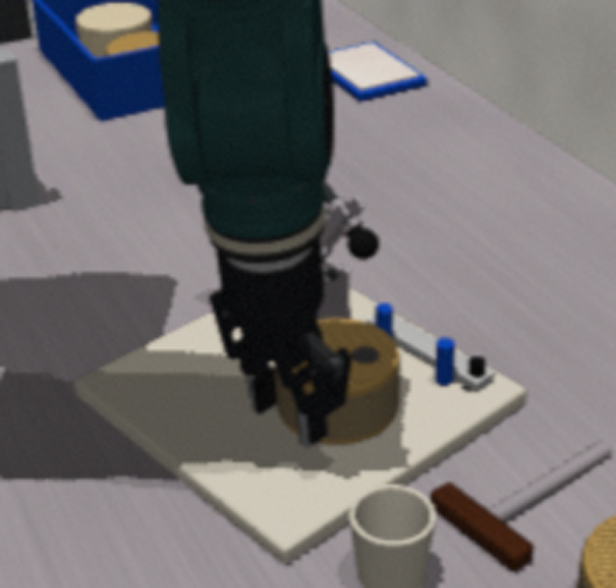

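```bash
python3 -m pendant '{"xyz":[[0.0017,-0.003,0.03],[0.004,-0.006,0.06],[0.006,-0.009,0.09],[0.008,-0.013,0.12],[0.010,-0.016,0.15]],"delta_rot":[[0,0,0],[0,0,0],[0,0,0],[0,0,0],[0,0,0]],"jaw":[0.2,0.2,0.2,0.2,0.2]}'
python3 - <<'E'
from h import *
s=arm.get_state(); im=eyes.read_camera('wrist'); np.save('w2.npy',np.c_[s['eef_rot'],s['eef_pos']])
cv2.imwrite('pics/w2z.png',cv2.resize(im,None,fx=1.5,fy=1.5,interpolation=cv2.INTER_CUBIC))
print(s['clock'],s['eef_pos'],s['force'])
E
```

```text
clock: 6.68
eef_pos: [0.4829, -0.166, 0.0262]
eef_rot: [[0.067, -0.262, 0.963], [0.018, 0.965, 0.261], [-0.998, -0.0, 0.07]]
force: [-2.6, -0.7, -1.5]
width: 0.0511
6.675 [ 0.48291891 -0.16602551  0.02616352] [-2.56718708 -0.66719182 -1.47969999]
```

View pics/w2z.png

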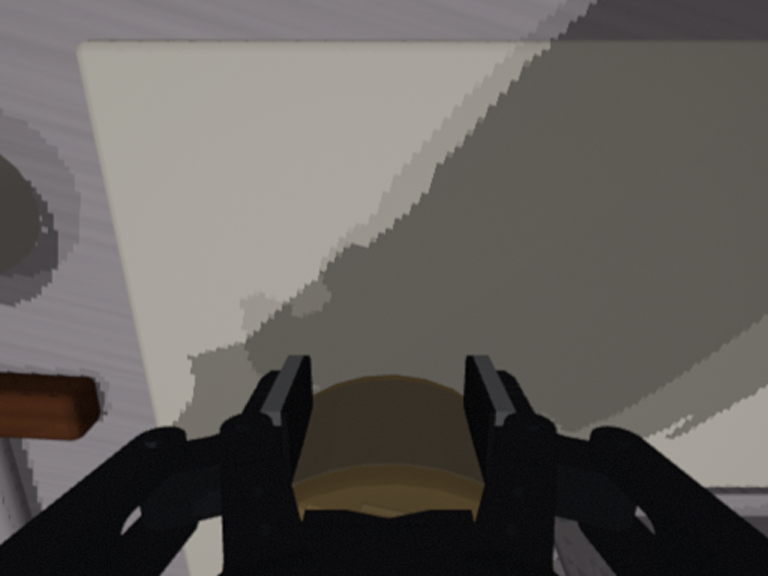

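```bash
python3 -m pendant '{"xyz":[[0.0012,0,0.017],[0.0024,0,0.034],[0.0036,0,0.05],[0.0047,0,0.067]],"delta_rot":[[0,0,0],[0,0,0],[0,0,0],[0,0,0]],"jaw":[0.2,0.2,0.2,0.2]}'
python3 - <<'E'
from h import *
s=arm.get_state(); im=eyes.read_camera('scene'); im2=eyes.read_camera('side')
a=cv2.resize(im[160:260,195:335],None,fx=4.5,fy=4.5,interpolation=cv2.INTER_CUBIC)
cv2.imwrite('pics/c3z.png',a)
cv2.imwrite('pics/s3z.png',cv2.resize(im2[180:280,200:320],None,fx=5,fy=5,interpolation=cv2.INTER_CUBIC))
print(s['clock'],s['eef_pos'],s['force'])
E
```

```text
clock: 7.22
eef_pos: [0.4905, -0.1639, 0.0262]
eef_rot: [[0.067, -0.262, 0.963], [0.018, 0.965, 0.261], [-0.998, -0.0, 0.07]]
force: [-3.4, -0.7, -1.8]
width: 0.051
7.225 [ 0.49054222 -0.1639267   0.02616738] [-3.38270204 -0.74057149 -1.75992918]
```

View pics/c3z.png

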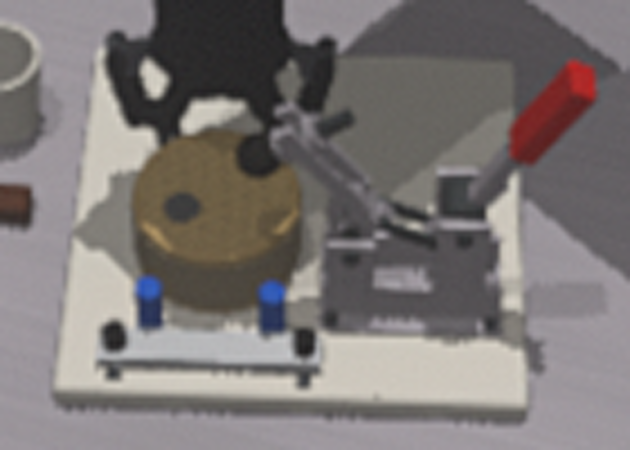

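View pics/s3z.png

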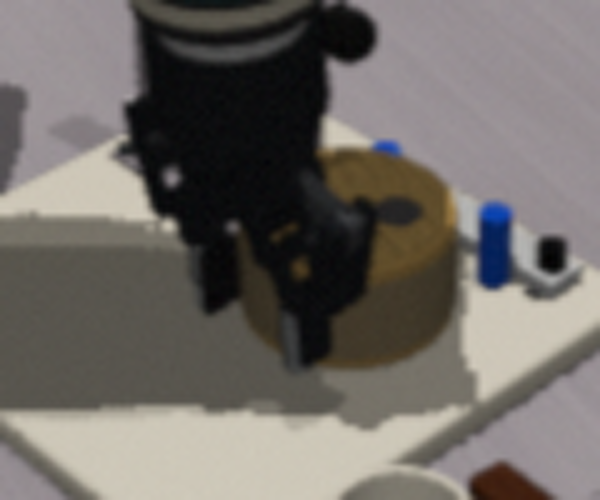

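```bash
python3 -m pendant '{"xyz":[[-0.006,0,-0.085],[-0.012,0,-0.17],[-0.012,0,-0.17],[-0.012,0,-0.17],[-0.012,0,-0.17]],"delta_rot":[[0,0,0],[0,0,0],[0,0,0],[0,0,0],[0,0,0]],"jaw":[0.2,0.2,-1,-1,-1]}' 20
python3 -m pendant '{"xyz":[[0.0017,0,0.025],[0.0035,0,0.05],[0.0052,0,0.075],[0.007,0,0.1]],"delta_rot":[[0,0,0],[0,0,0],[0,0,0],[0,0,0]],"jaw":[-1,-1,-1,-1]}'
```

```text
clock: 7.95
eef_pos: [0.4709, -0.1694, 0.0262]
eef_rot: [[0.068, -0.262, 0.963], [0.018, 0.965, 0.261], [-0.998, -0.0, 0.07]]
force: [-0.5, -0.8, -0.6]
width: 0.0002
clock: 8.45
eef_pos: [0.4826, -0.1661, 0.0262]
eef_rot: [[0.067, -0.262, 0.963], [0.018, 0.965, 0.261], [-0.998, -0.0, 0.07]]
force: [-0.1, -0.4, 0.1]
width: -0.0003
```

```bash
python3 -m pendant '{"xyz":[[0.0007,0,0.01],[0.0014,0,0.02],[0.0021,0,0.03],[0.0028,0,0.04],[0.0035,0,0.05]],"delta_rot":[[0,0,0],[0,0,0],[0,0,0],[0,0,0],[0,0,0]],"jaw":[-1,-1,-1,-1,-1]}'
python3 -m pendant '{"xyz":[[0.0007,0,0.01],[0.0014,0,0.02],[0.0021,0,0.03]],"delta_rot":[[0,0,0],[0,0,0],[0,0,0]],"jaw":[-1,-1,-1]}'
```

```text
clock: 9.07
eef_pos: [0.4875, -0.1645, 0.0261]
eef_rot: [[0.066, -0.262, 0.963], [0.018, 0.965, 0.261], [-0.998, 0.0, 0.068]]
force: [-5.0, -1.0, 2.5]
width: -0.0001
clock: 9.45
eef_pos: [0.491, -0.1636, 0.0261]
eef_rot: [[0.066, -0.262, 0.963], [0.018, 0.965, 0.261], [-0.998, 0.0, 0.068]]
force: [-5.3, -1.0, 4.3]
width: -0.0002
```

```bash
python3 -m pendant '{"xyz":[[0.0005,0,0.008],[0.0011,0,0.016]],"delta_rot":[[0,0,0],[0,0,0]],"jaw":[-1,-1]}'
python3 -m pendant '{"xyz":[[0.0005,0,0.008],[0.0011,0,0.016]],"delta_rot":[[0,0,0],[0,0,0]],"jaw":[-1,-1]}'
python3 - <<'E'
from h import *
s=arm.get_state(); im=eyes.read_camera('scene'); im2=eyes.read_camera('side')
a=cv2.resize(im[160:260,195:335],None,fx=5,fy=5,interpolation=cv2.INTER_CUBIC)
cv2.imwrite('pics/c4z.png',a)
cv2.imwrite('pics/s4z.png',cv2.resize(im2[180:280,200:320],None,fx=5,fy=5,interpolation=cv2.INTER_CUBIC))
print(s['clock'],s['eef_pos'],s['force'])
E
```

```text
clock: 9.7
eef_pos: [0.4928, -0.1631, 0.0261]
eef_rot: [[0.066, -0.262, 0.963], [0.018, 0.965, 0.261], [-0.998, 0.0, 0.068]]
force: [-4.4, -1.1, 2.4]
width: 0.0
clock: 9.95
eef_pos: [0.4946, -0.1626, 0.0261]
eef_rot: [[0.066, -0.262, 0.963], [0.018, 0.965, 0.261], [-0.998, 0.0, 0.068]]
force: [-4.3, -1.3, 2.5]
width: -0.0001
9.95 [ 0.49463109 -0.16260691  0.02607219] [-4.28002378 -1.25785717  2.47750992]
```

View pics/c4z.png

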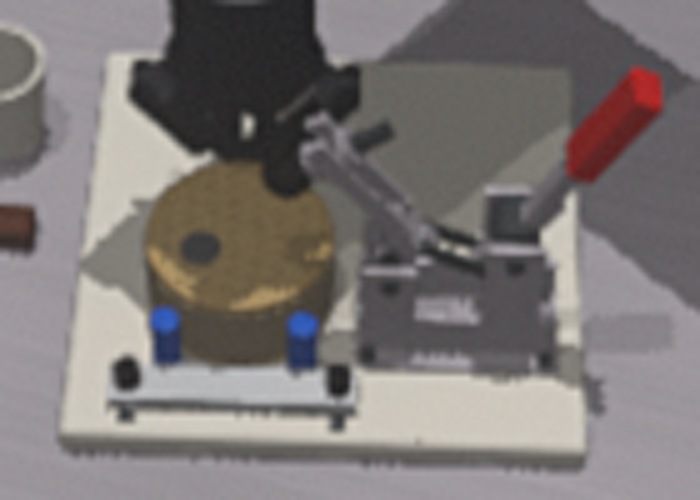

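View pics/s4z.png

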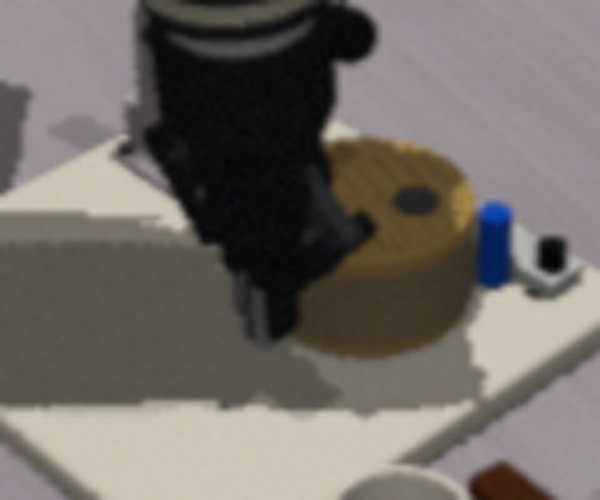

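```bash
python3 -m pendant '{"xyz":[[0.0005,0,0.007],[0.001,0,0.014]],"delta_rot":[[0,0,0],[0,0,0]],"jaw":[-1,-1]}'
python3 -m pendant '{"xyz":[[0.0004,0,0.006]],"delta_rot":[[0,0,0]],"jaw":[-1]}'
```

```text
clock: 10.3
eef_pos: [0.4967, -0.1622, 0.0261]
eef_rot: [[0.067, -0.262, 0.963], [0.018, 0.965, 0.261], [-0.998, 0.0, 0.069]]
force: [-6.8, -1.1, 2.7]
width: -0.0
clock: 10.42
eef_pos: [0.4968, -0.1621, 0.026]
eef_rot: [[0.065, -0.262, 0.963], [0.018, 0.965, 0.261], [-0.998, -0.0, 0.068]]
force: [-12.1, -4.4, 8.1]
width: 0.0
```

```bash
python3 -m pendant '{"xyz":[[0.0004,0,0.006]],"delta_rot":[[0,0,0]],"jaw":[-1]}'
```

```text
clock: 10.55
eef_pos: [0.4969, -0.1621, 0.026]
eef_rot: [[0.064, -0.261, 0.963], [0.017, 0.965, 0.261], [-0.998, -0.0, 0.067]]
force: [-16.9, -5.8, 10.4]
width: 0.0001
```

```bash
python3 -m pendant '{"xyz":[[-0.001,0,-0.012],[-0.002,0,-0.03],[-0.012,0,-0.17],[-0.03,0,-0.4],[-0.06,0,-0.8]],"delta_rot":[[0,0,0],[0,0,0],[0,0,0],[0,0,0],[0,0,0]],"jaw":[-1,-1,-1,-1,-1]}'
python3 -m pendant '{"xyz":[[-0.5,0,-0.035],[-1,0,-0.07],[-1,0,-0.07],[-1,0,0.3],[-1,0,0.3]],"delta_rot":[[0,0,0],[0,0.0111,0],[0,0.0111,0],[0,0.0111,0],[0,0.0111,0]],"jaw":[-1,-1,-1,-1,-1]}'
python3 -m pendant '{"xyz":[[-0.5,0,0],[-0.9,0,0],[-0.9,0,0]],"delta_rot":[[0,0,0],[0,0,0],[0,0,0]],"jaw":[-1,-1,-1]}'
python3 - <<'E'
from h import *
s=arm.get_state(); im=eyes.read_camera('wrist'); np.save('w3.npy',np.c_[s['eef_rot'],s['eef_pos']])
cv2.imwrite('pics/w3.png',im);cv2.imwrite('pics/w3z.png',cv2.resize(im,None,fx=1.5,fy=1.5,interpolation=cv2.INTER_CUBIC))
im=eyes.read_camera('scene'); im2=eyes.read_camera('side')
cv2.imwrite('pics/c5z.png',cv2.resize(im[160:260,195:335],None,fx=5.5,fy=5.5,interpolation=cv2.INTER_CUBIC))
cv2.imwrite('pics/s5z.png',cv2.resize(im2[130:300,160:340],None,fx=3.5,fy=3.5,interpolation=cv2.INTER_CUBIC))
print(s['clock'],s['eef_pos'],s['force'])
E
```

```text
clock: 11.18
eef_pos: [0.4046, -0.1873, 0.0267]
eef_rot: [[0.068, -0.263, 0.962], [0.018, 0.965, 0.263], [-0.998, -0.001, 0.07]]
force: [-0.5, -0.7, 0.8]
width: 0.0002
clock: 11.8
eef_pos: [0.4332, -0.1795, 0.1483]
eef_rot: [[0.001, -0.263, 0.965], [0.0, 0.965, 0.263], [-1.0, 0.0, 0.001]]
force: [-0.5, 0.1, -0.6]
width: -0.0001
clock: 12.18
eef_pos: [0.4323, -0.1806, 0.2591]
eef_rot: [[0.004, -0.262, 0.965], [-0.002, 0.965, 0.262], [-1.0, -0.003, 0.003]]
force: [0.2, -0.1, -0.7]
width: -0.0002
12.175 [ 0.43228498 -0.18058869  0.25908518] [ 0.15460058 -0.13855683 -0.70951539]
```

View pics/w3z.png

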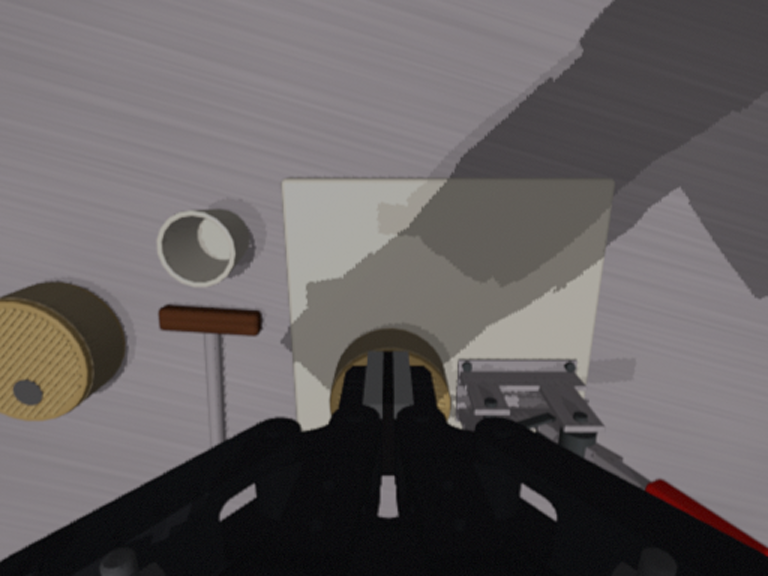

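View pics/c5z.png

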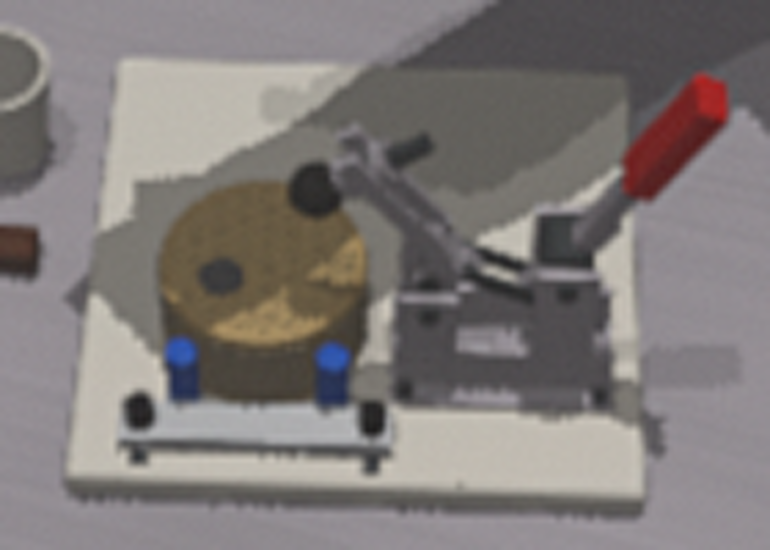

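View pics/s5z.png

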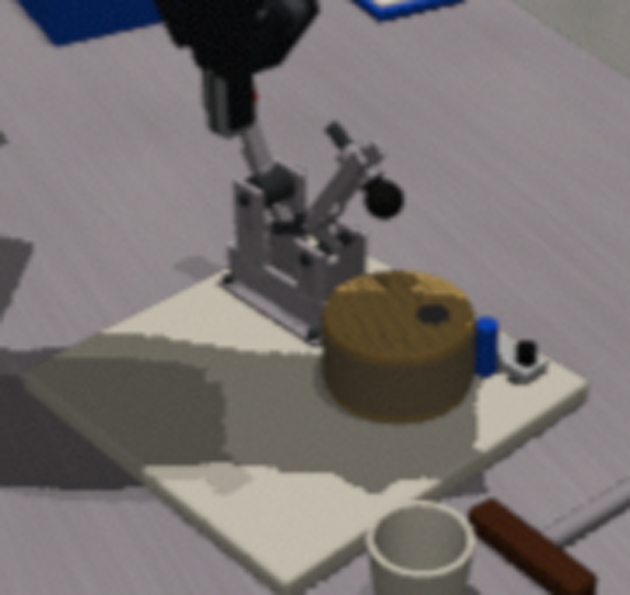

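```bash
cat >> m2.py <<'E'
print('---')
for C,zf,pm,pp,ch in ((S,sz,(181,351),(333,357),(264,263)),(D,dz,(487,325),(410,282),(399,316))):
    q=[tos(onz(C,*zf(*p),z)) for p,z in ((pm,.059),(pp,.059),(ch,.073))]
    print([a.round(1) for a in q],'cheese-postmid',(q[2]-(q[0]+q[1])/2).round(1))
E
python3 m2.py | sed -n '/---/,$p'
```

```text
---
[array([ 44.1, -35.5]), array([44.7, 35.9]), array([1.2, 1.4])] cheese-postmid [-43.2   1.1]
[array([ 39.6, -40.4]), array([38.5, 29.7]), array([-8.4, -7.1])] cheese-postmid [-47.5  -1.8]
```

Both cameras agree on where the cheese sits relative to the post midpoint: mean (-45.4, -0.3) mm against the ideal (-46, 0). The push reaction was also nearly pure stand x, so the cheese is home. The lever angle works out at about 1.09 rad open. Next I'll move over to the lever.

```bash
python3 -m pendant '{"xyz":[[0,0.4,0.4],[0,0.8,0.8],[0,1,1],[0,1,1]],"delta_rot":[[0,0,0],[0,0,0],[0,0,0],[0,0,0]],"jaw":[-1,-1,-1,-1]}'
python3 -m pendant '{"xyz":[[0,0.2,0.1],[0,0.2,0.175],[0,0.2,0.175],[0,0.2,0.175],[0,0.2,0.175]],"delta_rot":[[0,0,0.028],[0,0,0.056],[0,0,0.084],[0,0,0.111],[0,0,0.111]],"jaw":[-1,-1,-1,-1,-1]}'
cat > st.py <<'E'
from h import *
s=arm.get_state(); x=np.array([.965,.2622]);y=np.array([-.2622,.965]);d=s['eef_pos'][:2]-[.557,-.146]
f=s['force'];g=lambda v:np.array([v[:2]@x,v[:2]@y,v[2]])
print(s['clock'],'stand mm',(np.r_[d@x,d@y,s['eef_pos'][2]]*1e3).round(1),'F stand',g(f).round(1),'toolx',g(s['eef_rot'][:,0]).round(3),'q',s['joint_pos'].round(0))
E
python3 st.py
python3 - <<'E'
from h import *
im=eyes.read_camera('scene'); im2=eyes.read_camera('side')
cv2.imwrite('pics/c6z.png',cv2.resize(im[120:270,195:375],None,fx=4,fy=4,interpolation=cv2.INTER_CUBIC))
cv2.imwrite('pics/s6z.png',cv2.resize(im2[80:260,130:330],None,fx=3,fy=3,interpolation=cv2.INTER_CUBIC))
E
```

```text
clock: 12.82
eef_pos: [0.5165, -0.0303, 0.2551]
eef_rot: [[-0.003, -0.265, 0.964], [0.001, 0.964, 0.265], [-1.0, 0.002, -0.002]]
force: [0.4, -0.8, -1.0]
width: 0.0
clock: 13.45
eef_pos: [0.5301, -0.0063, 0.2539]
eef_rot: [[-0.17, -0.194, 0.966], [0.623, 0.739, 0.258], [-0.764, 0.645, -0.005]]
force: [-0.6, -0.1, -0.6]
width: -0.0003
13.45 stand mm [ 10.6 141.9 253.9] F stand [-0.6  0.  -0.6] toolx [-0.001  0.645 -0.764] q [-25.  31.  14. 101.  29. -48.]
```

View pics/c6z.png

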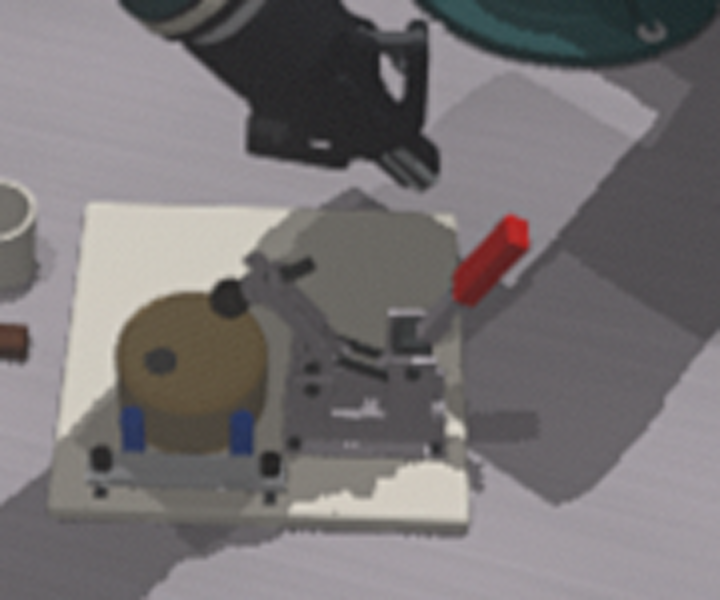

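View pics/s6z.png

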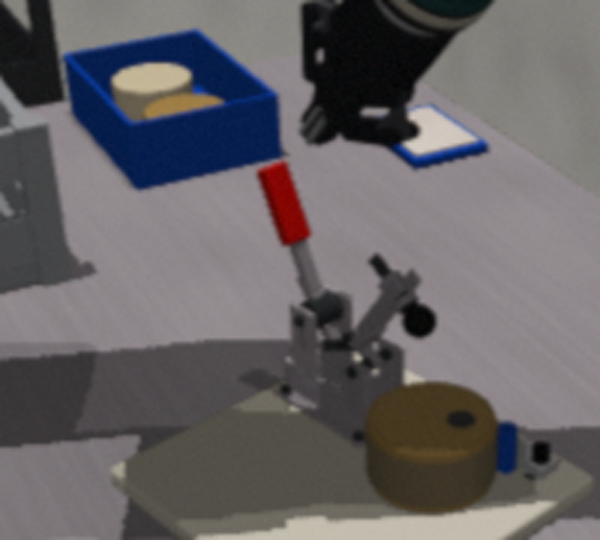

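```bash
python3 -m pendant '{"xyz":[[0.24,-0.09,0.012],[0.47,-0.18,0.012],[0.47,-0.18,0.012]],"delta_rot":[[0,0,0],[0,0,0],[0,0,0]],"jaw":[-1,-1,-1]}'
python3 st.py
cat > arc.py <<'E'
# usage: arc.py a_deg:tilt_deg:gap_mm ... -> rows from present pose (tip over grip at r=95)
import sys; from h import *
s=arm.get_state(); x=np.array([.965,.2622]);y=np.array([-.2622,.965]);d=s['eef_pos'][:2]-[.557,-.146]
X=s['eef_rot'][:,0]; t0=np.degrees(np.arctan2(X[:2]@y,-X[2]))
p0=np.array([d@y*1e3,s['eef_pos'][2]*1e3]); c,sn=np.cos(np.radians(t0)),np.sin(np.radians(t0))
ux,uy=np.array([sn,-c]),np.array([c,sn])
r=95
for w in sys.argv[1:]:
    a,t,g=map(float,w.split(':')); A=np.radians(a)
    rel=abs(np.radians(t)-A)
    h=8+12*np.sin(rel)+g
    p=np.array([143+r*np.cos(A)-h*np.sin(A),100+r*np.sin(A)+h*np.cos(A)])
    q=(p-p0)/120; print(w,'p',p.round(1),'xyz',[round(q@ux,3),round(q@uy,3),round((12-d@x*1e3)/120,3)],'rot',round((t-t0)/360,4))
E
python3 arc.py 62:40:8 62:40:0 58:40:0 54:40:0 50:40:0
```

```text
clock: 13.92
eef_pos: [0.5255, 0.0167, 0.2]
eef_rot: [[-0.169, -0.202, 0.965], [0.618, 0.74, 0.264], [-0.768, 0.641, -0.0]]
force: [-0.3, 0.4, 0.4]
width: -0.0
13.925 stand mm [ 12.3 165.3 200. ] F stand [-0.2  0.5  0.4] toolx [-0.001  0.641 -0.768] q [-23.  31.   5.  92.  30. -46.]
62:40:8 p [169.5 193.5] xyz [np.float64(0.064), np.float64(-0.008), np.float64(-0.002)] rot 0.0004
62:40:0 p [176.6 189.7] xyz [np.float64(0.126), np.float64(0.017), np.float64(-0.002)] rot 0.0004
58:40:0 p [183.4 186.8] xyz [np.float64(0.182), np.float64(0.045), np.float64(-0.002)] rot 0.0004
54:40:0 p [190.  183.3] xyz [np.float64(0.239), np.float64(0.069), np.float64(-0.002)] rot 0.0004
50:40:0 p [196.3 179.3] xyz [np.float64(0.299), np.float64(0.088), np.float64(-0.002)] rot 0.0004
```

```bash
python3 -m pendant '{"xyz":[[0.064,-0.008,0],[0.1,0.006,0],[0.126,0.017,0],[0.155,0.03,0],[0.182,0.045,0]],"delta_rot":[[0,0,0],[0,0,0],[0,0,0],[0,0,0],[0,0,0]],"jaw":[-1,-1,-1,-1,-1]}'
python3 st.py
python3 - <<'E'
from h import *
im=eyes.read_camera('scene'); im2=eyes.read_camera('side')
a=cv2.resize(im[140:240,265:365],None,fx=4,fy=4,interpolation=cv2.INTER_CUBIC)
b=cv2.resize(im2[100:200,190:290],None,fx=4,fy=4,interpolation=cv2.INTER_CUBIC)
cv2.imwrite('pics/cs7.png',np.hstack([a,b]))
E
python3 arc.py 54:38:0 50:36:0 46:34:0 42:32:0 38:30:0
```

```text
clock: 14.55
eef_pos: [0.5219, 0.0331, 0.1865]
eef_rot: [[-0.168, -0.201, 0.965], [0.62, 0.74, 0.262], [-0.767, 0.642, 0.0]]
force: [0.3, -2.2, 1.2]
width: -0.0002
14.55 stand mm [ 13.1 182.  186.5] F stand [-0.3 -2.2  1.2] toolx [ 0.     0.642 -0.767] q [-22.  31.   2.  89.  31. -45.]
54:38:0 p [189.7 183.5] xyz [np.float64(0.059), np.float64(0.032), np.float64(-0.008)] rot -0.0054
50:36:0 p [195.7 179.8] xyz [np.float64(0.115), np.float64(0.051), np.float64(-0.008)] rot -0.011
46:34:0 p [201.4 175.6] xyz [np.float64(0.172), np.float64(0.065), np.float64(-0.008)] rot -0.0165
42:32:0 p [206.9 171.1] xyz [np.float64(0.23), np.float64(0.075), np.float64(-0.008)] rot -0.0221
38:30:0 p [211.9 166.1] xyz [np.float64(0.289), np.float64(0.081), np.float64(-0.008)] rot -0.0277
```

View pics/cs7.png

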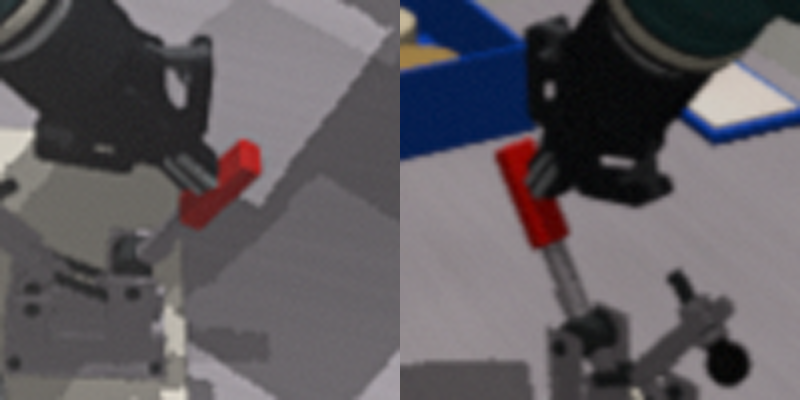

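Contact is on the middle of the grip at about 2.5 N, which matches the return spring. I'll keep following the arc.

```bash
python3 -m pendant '{"xyz":[[0.059,0.032,-0.004],[0.115,0.051,-0.008],[0.172,0.065,-0.008],[0.23,0.075,-0.008],[0.289,0.081,-0.008]],"delta_rot":[[0,0,-0.0054],[0,0,-0.011],[0,0,-0.0165],[0,0,-0.022],[0,0,-0.0277]],"jaw":[-1,-1,-1,-1,-1]}'
python3 st.py; python3 arc.py 35:28:0 32:26:0 29:24:0 26:22:0 23:20:0
```

```text
clock: 15.28
eef_pos: [0.5134, 0.0613, 0.166]
eef_rot: [[-0.13, -0.227, 0.965], [0.481, 0.837, 0.262], [-0.867, 0.498, 0.0]]
force: [1.6, -1.7, 0.3]
width: 0.0003
15.275 stand mm [ 12.3 211.5 166. ] F stand [ 1.1 -2.1  0.3] toolx [ 0.001  0.498 -0.867] q [-16.  25.  -5.  77.  25. -35.]
35:28:0 p [215.4 162.2] xyz [np.float64(0.044), np.float64(0.013), np.float64(-0.002)] rot -0.0052
32:26:0 p [218.7 158.2] xyz [np.float64(0.087), np.float64(0.02), np.float64(-0.002)] rot -0.0108
29:24:0 p [221.7 154. ] xyz [np.float64(0.13), np.float64(0.024), np.float64(-0.002)] rot -0.0163
26:22:0 p [224.5 149.6] xyz [np.float64(0.173), np.float64(0.026), np.float64(-0.002)] rot -0.0219
23:20:0 p [227.1 145.1] xyz [np.float64(0.216), np.float64(0.026), np.float64(-0.002)] rot -0.0275
```

```bash
python3 -m pendant '{"xyz":[[0.044,0.013,0],[0.087,0.02,0],[0.13,0.024,0],[0.173,0.026,0],[0.216,0.026,0]],"delta_rot":[[0,0,-0.0052],[0,0,-0.0108],[0,0,-0.0163],[0,0,-0.0219],[0,0,-0.0275]],"jaw":[-1,-1,-1,-1,-1]}'
python3 st.py; python3 arc.py 21:19:0 19:18:0 17:17:0 15:16:0 
python3 - <<'E'
from h import *
im=eyes.read_camera('scene'); im2=eyes.read_camera('side')
a=cv2.resize(im[140:240,265:365],None,fx=4,fy=4,interpolation=cv2.INTER_CUBIC)
b=cv2.resize(im2[110:210,190:290],None,fx=4,fy=4,interpolation=cv2.INTER_CUBIC)
cv2.imwrite('pics/cs8.png',np.hstack([a,b]))
E
```

```text
clock: 15.9
eef_pos: [0.5094, 0.0766, 0.1455]
eef_rot: [[-0.088, -0.246, 0.965], [0.329, 0.907, 0.262], [-0.94, 0.341, 0.001]]
force: [0.3, -5.5, 10.8]
width: 0.0001
15.9 stand mm [ 12.4 227.3 145.5] F stand [-1.1 -5.4 10.8] toolx [ 0.001  0.341 -0.94 ] q [-11.  21. -11.  67.  18. -27.]
21:19:0 p [228.7 141.9] xyz [np.float64(0.032), np.float64(0.001), np.float64(-0.004)] rot -0.0026
19:18:0 p [230.2 138.7] xyz [np.float64(0.062), np.float64(0.003), np.float64(-0.004)] rot -0.0054
17:17:0 p [231.5 135.4] xyz [np.float64(0.091), np.float64(0.004), np.float64(-0.004)] rot -0.0082
15:16:0 p [232.6 132.5] xyz [np.float64(0.117), np.float64(0.005), np.float64(-0.004)] rot -0.0109
```

View pics/cs8.png

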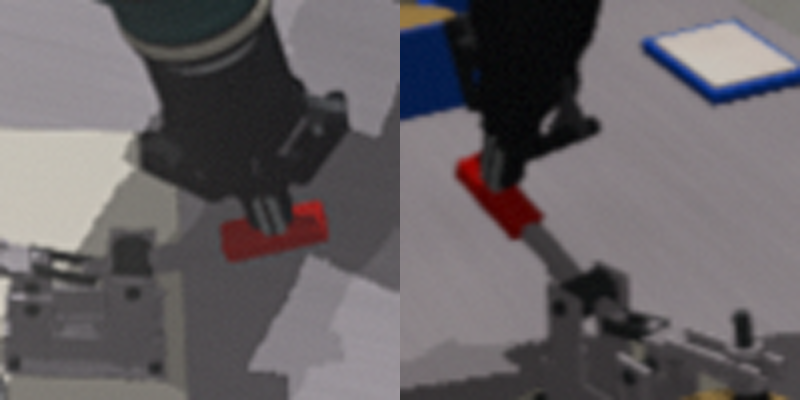

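```bash
python3 -m pendant '{"xyz":[[0.032,0.001,0],[0.062,0.003,0]],"delta_rot":[[0,0,-0.0026],[0,0,-0.0054]],"jaw":[-1,-1]}'
python3 st.py
python3 -m pendant '{"xyz":[[0.03,0.001,0],[0.055,0.003,0]],"delta_rot":[[0,0,-0.0026],[0,0,-0.0054]],"jaw":[-1,-1]}'
python3 st.py;  python3 arc.py 13:14:0 11:13:0 9:12:0 7:11:0
```

```text
clock: 16.25
eef_pos: [0.5087, 0.0797, 0.1391]
eef_rot: [[-0.08, -0.249, 0.965], [0.3, 0.917, 0.262], [-0.951, 0.31, 0.002]]
force: [-0.8, -2.4, 14.1]
width: -0.0001
16.25 stand mm [ 12.5 230.4 139.1] F stand [-1.4 -2.2 14.1] toolx [ 0.002  0.31  -0.951] q [ -9.  21. -12.  65.  16. -26.]
clock: 16.5
eef_pos: [0.508, 0.0821, 0.1329]
eef_rot: [[-0.071, -0.252, 0.965], [0.269, 0.927, 0.262], [-0.961, 0.278, 0.002]]
force: [-0.1, 0.3, 13.8]
width: 0.0002
16.5 stand mm [ 12.5 233.  132.9] F stand [-0.   0.3 13.8] toolx [ 0.002  0.278 -0.961] q [ -8.  20. -13.  63.  15. -24.]
13:14:0 p [233.7 129.4] xyz [np.float64(0.03), np.float64(-0.002), np.float64(-0.004)] rot -0.0059
11:13:0 p [234.6 126.4] xyz [np.float64(0.056), np.float64(-0.002), np.float64(-0.004)] rot -0.0087
9:12:0 p [235.5 123.4] xyz [np.float64(0.082), np.float64(-0.002), np.float64(-0.004)] rot -0.0115
7:11:0 p [236.2 120.3] xyz [np.float64(0.108), np.float64(-0.003), np.float64(-0.004)] rot -0.0143
```

```bash
python3 -m pendant '{"xyz":[[0.028,-0.001,0],[0.05,-0.002,0]],"delta_rot":[[0,0,-0.004],[0,0,-0.008]],"jaw":[-1,-1]}'
python3 st.py
python3 -m pendant '{"xyz":[[0.024,-0.001,0]],"delta_rot":[[0,0,-0.003]],"jaw":[-1]}'
python3 st.py
```

```text
clock: 16.75
eef_pos: [0.5074, 0.0839, 0.127]
eef_rot: [[-0.059, -0.255, 0.965], [0.222, 0.939, 0.262], [-0.973, 0.23, 0.002]]
force: [-1.2, 3.0, 10.7]
width: 0.0001
16.75 stand mm [ 12.4 234.8 127. ] F stand [-0.4  3.2 10.7] toolx [ 0.002  0.23  -0.973] q [ -7.  20. -14.  61.  12. -22.]
clock: 16.88
eef_pos: [0.5071, 0.0846, 0.1241]
eef_rot: [[-0.054, -0.257, 0.965], [0.205, 0.943, 0.262], [-0.977, 0.212, 0.001]]
force: [-1.3, 4.9, 9.3]
width: 0.0001
16.875 stand mm [ 12.3 235.6 124.1] F stand [0.  5.1 9.3] toolx [ 0.001  0.212 -0.977] q [ -6.  19. -15.  60.  11. -22.]
```

```bash
python3 -m pendant '{"xyz":[[0.022,-0.002,0]],"delta_rot":[[0,0,-0.002]],"jaw":[-1]}'
python3 st.py
python3 -m pendant '{"xyz":[[0.02,-0.003,0]],"delta_rot":[[0,0,-0.002]],"jaw":[-1]}'
python3 st.py
```

```text
clock: 17.0
eef_pos: [0.5069, 0.0849, 0.1213]
eef_rot: [[-0.051, -0.257, 0.965], [0.193, 0.945, 0.262], [-0.98, 0.2, 0.001]]
force: [0.5, 3.3, 6.1]
width: 0.0001
17.0 stand mm [ 12.2 235.9 121.3] F stand [1.3 3.1 6.1] toolx [ 0.001  0.2   -0.98 ] q [ -6.  19. -15.  60.  11. -21.]
clock: 17.12
eef_pos: [0.5068, 0.0848, 0.1187]
eef_rot: [[-0.049, -0.258, 0.965], [0.181, 0.948, 0.262], [-0.982, 0.187, 0.001]]
force: [-0.6, 2.2, 3.5]
width: -0.0
17.125 stand mm [ 12.1 235.9 118.7] F stand [0.  2.3 3.5] toolx [ 0.001  0.187 -0.982] q [ -5.  19. -16.  59.  10. -21.]
```

```bash
python3 -m pendant '{"xyz":[[0.018,-0.003,0]],"delta_rot":[[0,0,-0.001]],"jaw":[-1]}'
python3 st.py
python3 -m pendant '{"xyz":[[0.012,-0.002,0]],"delta_rot":[[0,0,-0.001]],"jaw":[-1]}'
python3 st.py
```

```text
clock: 17.25
eef_pos: [0.5067, 0.0844, 0.1162]
eef_rot: [[-0.047, -0.258, 0.965], [0.174, 0.949, 0.262], [-0.984, 0.181, -0.0]]
force: [-0.3, 1.0, 0.6]
width: -0.0001
17.25 stand mm [ 11.9 235.6 116.2] F stand [-0.   1.1  0.6] toolx [-0.     0.181 -0.984] q [ -5.  19. -16.  58.  10. -21.]
clock: 17.38
eef_pos: [0.5067, 0.0841, 0.1146]
eef_rot: [[-0.046, -0.258, 0.965], [0.168, 0.95, 0.262], [-0.985, 0.174, -0.001]]
force: [0.5, -1.0, 0.4]
width: 0.0001
17.375 stand mm [ 11.8 235.2 114.6] F stand [ 0.2 -1.1  0.4] toolx [-0.001  0.174 -0.985] q [ -5.  19. -16.  58.   9. -20.]
```

```bash
python3 -m pendant '{"xyz":[[0,0,0],[0,0,0]],"delta_rot":[[0,0,0],[0,0,0]],"jaw":[-1,-1]}'
python3 - <<'E'
from h import *
im=eyes.read_camera('scene'); im2=eyes.read_camera('side')
a=cv2.resize(im[150:250,225:355],None,fx=4,fy=4,interpolation=cv2.INTER_CUBIC)
b=cv2.resize(im2[140:240,190:260],None,fx=4,fy=4,interpolation=cv2.INTER_CUBIC)
cv2.imwrite('pics/cs9.png',np.hstack([a,b]))
E
```

```text
clock: 17.62
eef_pos: [0.507, 0.084, 0.1148]
eef_rot: [[-0.046, -0.258, 0.965], [0.169, 0.95, 0.262], [-0.985, 0.175, -0.0]]
force: [-0.4, 0.2, 1.9]
width: 0.0001
```

View pics/cs9.png

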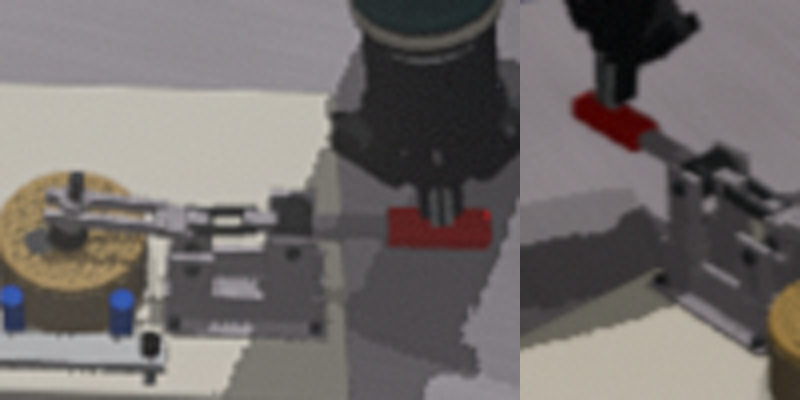

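```bash
python3 -m pendant '{"xyz":[[0.011,-0.002,0]],"delta_rot":[[0,0,0]],"jaw":[-1]}'
python3 st.py
python3 -m pendant '{"xyz":[[0.011,-0.002,0]],"delta_rot":[[0,0,0]],"jaw":[-1]}'
python3 st.py
```

```text
clock: 17.85
eef_pos: [0.5071, 0.084, 0.1136]
eef_rot: [[-0.046, -0.258, 0.965], [0.169, 0.95, 0.262], [-0.985, 0.175, 0.0]]
force: [-0.3, -0.2, -0.2]
width: -0.0001
17.85 stand mm [ 12.1 235.  113.6] F stand [-0.3 -0.1 -0.2] toolx [ 0.     0.175 -0.985] q [ -5.  19. -16.  58.   9. -20.]
clock: 17.98
eef_pos: [0.507, 0.084, 0.1121]
eef_rot: [[-0.046, -0.258, 0.965], [0.169, 0.95, 0.262], [-0.985, 0.175, -0.0]]
force: [-0.3, 0.7, -0.3]
width: -0.0001
17.975 stand mm [ 12.1 235.1 112.1] F stand [-0.2  0.7 -0.3] toolx [ 0.     0.175 -0.985] q [ -5.  20. -16.  58.   9. -20.]
```

No force while advancing, so the lever has left the fingers and snapped. I'll retract and check it.

```bash
python3 -m pendant '{"xyz":[[-0.1,0,0],[-0.4,0,0],[-0.8,0,0],[-1,0,0]],"delta_rot":[[0,0,0],[0,0,0],[0,0,0],[0,0,0]],"jaw":[-1,-1,-1,-1]}'
python3 -m pendant '{"xyz":[[-0.3,0.3,-0.3],[-0.6,0.6,-0.6],[-0.6,0.6,-0.6]],"delta_rot":[[0,0,0],[0,0,0],[0,0,0]],"jaw":[-1,-1,-1]}'
python3 - <<'E'
from h import *
im=eyes.read_camera('scene'); im2=eyes.read_camera('side')
cv2.imwrite('pics/c10.png',cv2.resize(im[160:260,195:335],None,fx=5.5,fy=5.5,interpolation=cv2.INTER_CUBIC))
cv2.imwrite('pics/s10.png',cv2.resize(im2[130:300,160:340],None,fx=3.5,fy=3.5,interpolation=cv2.INTER_CUBIC))
E
```

```text
clock: 18.48
eef_pos: [0.5131, 0.0633, 0.2335]
eef_rot: [[-0.043, -0.258, 0.965], [0.169, 0.95, 0.262], [-0.985, 0.174, 0.003]]
force: [1.4, 0.6, -0.5]
width: -0.0001
clock: 18.85
eef_pos: [0.4265, 0.1019, 0.3177]
eef_rot: [[-0.04, -0.26, 0.965], [0.169, 0.95, 0.263], [-0.985, 0.173, 0.006]]
force: [0.6, -0.4, -0.9]
width: 0.0
```

View pics/c10.png

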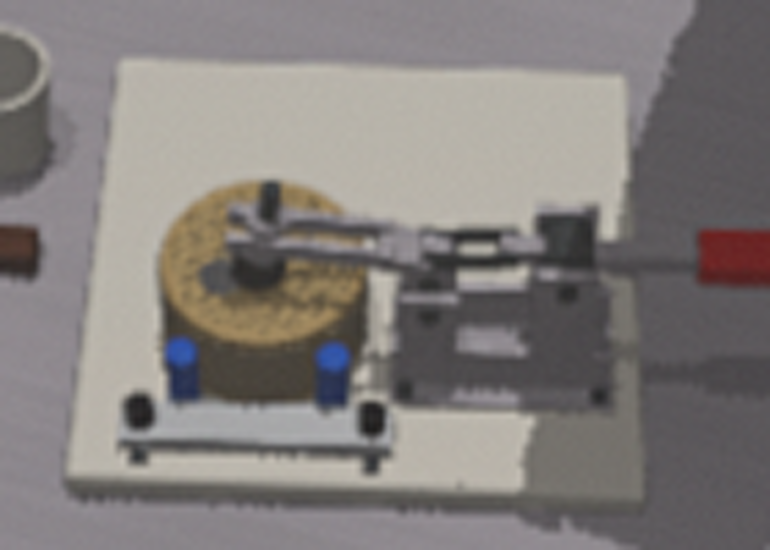

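View pics/s10.png

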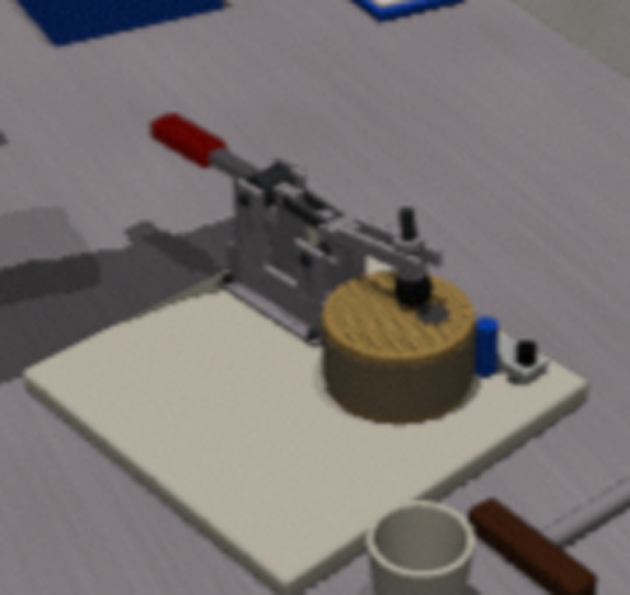

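The lever lies level and stays down, the foot is on the cheese, and the cheese has the same outline as before. The bystanders have not moved. Handing in.

```bash
python3 -m pendant '{"xyz":[[0,0,0],[0,0,0],[0,0,0],[0,0,0]],"delta_rot":[[0,0,0],[0,0,0],[0,0,0],[0,0,0]],"jaw":[-1,-1,-1,-1]}'
python3 - <<'E'
from h import *
im=eyes.read_camera('scene');cv2.imwrite('pics/c11.png',im)
a=cv2.resize(im[160:260,195:335],None,fx=5.5,fy=5.5,interpolation=cv2.INTER_CUBIC)
print('change',np.abs(a.astype(int)-cv2.imread('pics/c10.png')).mean())
arm.job_done()
E
```

```text
clock: 19.45
eef_pos: [0.4278, 0.1011, 0.3136]
eef_rot: [[-0.046, -0.258, 0.965], [0.169, 0.95, 0.262], [-0.985, 0.175, -0.001]]
force: [-0.6, -0.2, -0.0]
width: -0.0001
change 1.1144998032270759
the job is handed in; nothing more can be done
```

The cheese is home against both blue posts and the clamp is locked down on it. I handed the job in at about 19.5 s, with the arm well clear.

- **Cheese:** I pushed it along the plate between half-open fingers, then seated it with shut fingers. The last push stopped dead at about 18 N along the stand's x, roughly 20 N in all and well under the 40 N dent limit.
- **Lever:** I pushed it down along its arc. The force peaked at about 14 N and fell to nothing at the over-centre point. The lever then snapped away from the fingers, with no force as I moved a little further, so it was not pressed against its stop.
- **Last checks:** The final pictures show the lever level and staying down, the foot on the cheese top, and the cheese where I seated it. The cup and trier handle are unmoved where they show in the last close-ups; I did not re-measure the spare cheese. I inferred the locked lever from the pictures and the force, and did not measure its final angle or the foot's force.
- **Disagreements:**
  - The scene and side cameras differ by 4 mm on where the cheese sits relative to the posts: (-43.2, +1.1) and (-47.5, -1.8) mm, against an ideal of (-46, 0). Their mean is within 1 mm, and the nearly straight push reaction supports contact with both posts.
  - The final seating push also pressed down with about 10 N, and I saw no tipping.

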